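# Free the jammed easel peg and sort the studio bench

## Robot

A 6-joint arm with a two-finger parallel gripper is mounted at the origin on the work surface. World frame = base frame: x ahead of the robot, y to its left, z up, the work surface at z = 0. Lengths are in mm, angles in rad, forces in N, time in s.
With the tool pointing down it reaches from about 275 to 725 mm from the base axis. Payload 5.6 kg.
Tool frame: the origin (TCP) lies at the very end of the fingers, on their centre line; the grasp point (between the pads) lies 19 mm behind it; y points along the fingers, x is the direction in which the jaws open and shut, and the axes are right-handed (so a half turn about y gives the same grasp; the last joint's range is limited). The gripper opens to 85 mm and grips with 20 to 120 N. Pads are 22 mm wide; open, the fingers measure 114 mm over their backs; the gripper's body (76 mm by 85 mm) begins 54 mm behind the grasp point. The pads swing forward as they close: fully open they stand 13 mm farther back than shut.
Start: joints at [-0.973, 0.255, 0.108, 0, -1.424, -0.285], TCP at [169.268, -523.299, 231.283] pointing down, gripper open.
Joint ranges: [-2.95, 2.95], [-1.21, 1.97], [-1.09, 1.5], [-2.87, 1.71], [-2.94, -0.07], [-3.05, 3.05]. Speed limits (rad/s): [2.57, 2.57, 3.14, 3.14, 3.14, 3.14].

## Interface

Orientations are given as a 3x3 rotation matrix whose columns are the frame's x, y, z axes.
In Python, from station import robot gives the robot as it stands.
- The arm moves only by the tool jog_arm, never from a script. Its argument "rows" is a list of rows, each an object with "grip": the closure, from -1 (fully open) to 1 (shut), so that 0 is half open; "linear": the shift along the tool's x, y, z in mm, a list of three; "twist": the turn about the tool's y in degrees. A call has 1 to 5 rows; each row shifts and turns the commanded pose from where the row before left it, along the tool's axes as they then stand; what a row does not reach is not made up. A row lasts 1/12 s, in which the tool goes at most 41.7 mm and 7.16 degrees, less where a joint would pass 70% of its speed; a pose out of reach is approached as far as the arm can. A call with a gripper value outside its range is refused whole. The fingers move at their own pace and stop on an object; "grip_force" is the grip in N (left out, the last holds). Time passes only in rows, so rows that do not move let the fingers close. It gives the time, the measured TCP pose, the force and the opening at its end, in the units of the state.
- robot.get_state(): the state, without advancing time (a new reading comes with each control period).
- robot.snapshot(name): name is "scene" or "top" or "wrist"; returns a dict with "frame" (384x512x3 uint8, red, green, blue), "K" (3x3 intrinsics, pixels), "rvec" (rotation vector, rad) and "tvec" (3), from world to camera coordinates, as OpenCV has them. Camera axes: x right, y down, z forward; pixel columns grow to the right and rows downward; lengths in mm; the calibration is good to about 2 mm. A picture is of the moment at which its call begins. There is no depth.
- robot.hand_in(): hands the job in, once; it reports no verdict.
The state is a dict: "time": time; "q": joint angles; "joint_vel": joint speeds; "effort": joint torques, N m; "position": TCP position; "ee_rot": TCP orientation; "contact_force": force on the tool from outside, world axes, zero at the start; "moment": the same for the moment, N m; "width": finger opening in mm.
Only numpy, scipy, OpenCV 4.12 (cv2) and the standard library are available. Lean on these libraries where they do the work, as an engineer would, in place of code of your own. Each camera call takes 0.05 s, during which the arm holds its last target. There are 200 camera calls.

## Task

A square wooden easel peg is jammed in the bore of the wooden clamp block: push it out onto the block's sill with the aluminium bar, from the end without the sill. Then sort the things on the bench: lay the freed peg in the tray that already holds a peg, and the aluminium bar and the paint brush from the table in the tray that already holds a brush, all lying flat inside the trays. Leave what is already in the trays there and do not disturb the other things on the table.

Things in the scene. Friction and masses are not known exactly. Their poses are not given: they have to be found in the camera images.
- stuck_peg: The jammed peg: square wooden easel peg, 26 x 26 mm and 80 mm long, pale wood with two dark plugs, about 50 g. Origin at its centre; its length is along its own y. It starts wholly inside the clamp block's bore, lying along it, and slides out with a push of about 4 to 7 N.
- tray_peg: The peg that already lies in the peg tray, near the wall on the tray's -x side: square wooden easel peg, 26 x 26 mm and 80 mm long, pale wood with two dark plugs, about 50 g. Origin at its centre; its length is along its own y.
- brush: The brush lying flat on the table: wide flat brush, 190 mm long, about 70 g. Origin mid-length, 6 mm above its flat underside; length along own x, own z up: wooden handle 24 mm wide, 12 mm thick from x = -95 to +15 mm, then ferrule and bristles 42 mm wide, 13 mm thick, to x = +95 mm.
- tray_brush: The brush that already lies in the tool tray, along the wall on the tray's -x side: wide flat brush, 190 mm long, about 70 g. Origin mid-length, 6 mm above its flat underside; length along own x, own z up: wooden handle 24 mm wide, 12 mm thick from x = -95 to +15 mm, then ferrule and bristles 42 mm wide, 13 mm thick, to x = +95 mm.
- bar: Plain square aluminium bar, 16 x 16 mm and 190 mm long, about 130 g, lying on the table; both ends alike. Origin at its centre; its length is along its own x.
- clamp: Wooden clamp block fixed to the table, 70 mm (own x) by 90 mm (own y), 75 mm high, a fixed black knob on top up to 95 mm high, four 4 mm high steel feet reaching 52 mm either side. Origin at the centre of its underside. A square bore, 28 x 28 mm, runs right through along own y, its floor 31 mm and its axis 45 mm above the table. A hidden spring pad in its roof grips the peg.
- bore_in (a point): Middle of the bore's mouth on the -y face of the block, where the bar goes in; the axes are the block's, push along +y. 44 mm above the table.
- bore_out (a point): Middle of the bore's mouth on the +y face, 44 mm above the table. From here the sill, a ledge 22 mm wide with its top 30.5 mm above the table, carries on 105 mm along +y: the pushed peg slides onto it and stays there. The peg can be lifted once its rear end is out of this mouth; the pad lets go a little before that.
- peg_tray: Peg tray: open plywood tray fixed to the table, 170 mm (own x) by 250 mm (own y) outside and 40 mm high, walls and floor 6 mm thick; origin at the centre of its underside. The two trays are alike and may be on either side: this is the one with a square peg in it.
- tool_tray: Tool tray: open plywood tray fixed to the table, 170 mm (own x) by 250 mm (own y) outside and 40 mm high, walls and floor 6 mm thick; origin at the centre of its underside. The two trays are alike and may be on either side: this is the one with a brush in it.
- tape: Bystander, loose: roll of paper tape lying flat, 90 mm across, 24 mm high. Origin at the centre of its underside.
- sander: Bystander, loose: cork sanding block, 100 x 60 x 30 mm. Origin at the centre of its underside.
Things that resemble listed ones, but are neither listed nor needed, are in the scene too. Leave any purple look-alike of the brush alone.

How it is judged (in metres and radians):
On the way:
1. the jammed peg is driven along the bore towards the sill by the bar pressing on it, the fingers not touching it (y of stuck_peg in the frame of clamp above 0.03 m and contact force between bar and stuck_peg above 0.3 N and contact force between the fingers and stuck_peg below 0.1 N), for 0.04 s.
At the end, for the whole second after the job is handed in: At rest and level within 0.17 rad: both pegs in the peg tray (centre within 70 mm of its middle across, 110 mm along, below 50 mm), the bar and both brushes in the tool tray (centre within 75 mm across, 100 mm along, below 40 mm) (x of stuck_peg in the frame of peg_tray between -0.07 and 0.07 m and y of stuck_peg in the frame of peg_tray between -0.11 and 0.11 m and z of each of stuck_peg, tray_peg in the frame of peg_tray below 0.05 m and angle between stuck_peg's own y axis and vertical between 1.4 and 1.742 rad and linear speed of each of stuck_peg, tray_peg, bar, brush, tray_brush below 0.02 m/s and x of tray_peg in the frame of peg_tray between -0.07 and 0.07 m and y of tray_peg in the frame of peg_tray between -0.11 and 0.11 m and angle between tray_peg's own y axis and vertical between 1.4 and 1.742 rad and x of bar in the frame of tool_tray between -0.075 and 0.075 m and y of bar in the frame of tool_tray between -0.1 and 0.1 m and z of each of bar, brush, tray_brush in the frame of tool_tray below 0.04 m and angle between bar's own x axis and vertical between 1.4 and 1.742 rad and x of brush in the frame of tool_tray between -0.075 and 0.075 m and y of brush in the frame of tool_tray between -0.1 and 0.1 m and angle between brush's own x axis and vertical between 1.4 and 1.742 rad and x of tray_brush in the frame of tool_tray between -0.075 and 0.075 m and y of tray_brush in the frame of tool_tray between -0.1 and 0.1 m and angle between tray_brush's own x axis and vertical between 1.4 and 1.742 rad); the robot touches nothing.
It fails at once if a bystander (tape roll or sanding block) is moved more than 30 mm (distance of any of tape, sander from where it was at the start of the episode above 0.03 m).
It also fails if it takes over 67 s, if anything falls off the work surface, if the arm or the gripper's body presses on something with over 40 N, if the wrist force passes 120 N, or if a joint passes its speed limit or range.

## Working session

There is one attempt and no reset: what is moved stays moved. The work goes in short steps, Python scripts to look and compute and a tool call to move; the robot and the scene stay as the last step left them, time stands still between calls to the robot, and variables do not carry over. Pictures are saved under pics/ and viewed, about 8 in all and at most 12, crops included, and the job is handed in when it is done.

Besides the shell and the picture viewer there is one more tool, called after ">>>" as name([rows], argument=value, ...), one row to a line, values as JSON. jog_arm: Moves the arm, as the interface text tells. Its arguments: {"type":"object","properties":{"rows":{"type":"array"},"grip_force":{"type":"number"}},"required":["rows"]}

```bash
mkdir -p pics; ls
cat > h.py <<'E'
from station import robot
import cv2, numpy as np
def snap(n,f=None):
    s=robot.snapshot(n)
    if f: cv2.imwrite('pics/'+f,cv2.cvtColor(s['frame'],cv2.COLOR_RGB2BGR))
    return s
def ray(s,uv,z):
    R,_=cv2.Rodrigues(np.array(s['rvec'],float)); t=np.array(s['tvec'],float).ravel()
    K=np.array(s['K'],float)
    C=-R.T@t
    d=(R.T@np.linalg.inv(K)@np.c_[np.atleast_2d(uv).astype(float),np.ones(len(np.atleast_2d(uv)))].T).T
    return C+d*((z-C[2])/d[:,2])[:,None]
def proj(s,P):
    return cv2.projectPoints(np.atleast_2d(np.array(P,float)),np.array(s['rvec'],float),np.array(s['tvec'],float),np.array(s['K'],float),None)[0].reshape(-1,2)
E
python3 - <<'E'
from h import *
import pickle
a=snap('top');b=snap('scene')
pickle.dump((a,b),open('s0.pkl','wb'))
for s,n in((a,'top0'),(b,'scene0')):
    cv2.imwrite(f'pics/{n}.png',cv2.resize(cv2.cvtColor(s['frame'],cv2.COLOR_RGB2BGR),(800,600),interpolation=cv2.INTER_CUBIC))
    R=cv2.Rodrigues(s['rvec'])[0];print(-R.T@np.ravel(s['tvec']),s['K'][0][0])
st=robot.get_state();print(st)
E
```

```text
pics
[ 291.07216768  -47.02333555 1443.43613301] 396.7528555261759
[1152.51767815 -764.49300582  658.98670139] 396.0338973878619
{'time': 0.1, 'q': array([-9.73388247e-01,  2.55718606e-01,  1.07153665e-01, -3.86733908e-04,
       -1.42389757e+00, -2.84589143e-01]), 'joint_vel': array([-0.00080717, -0.00186891,  0.00343537,  0.00330768, -0.00020878,
        0.00027401]), 'effort': array([-2.20474001e-03, -3.87603593e+01,  2.38476044e+01,  5.37798107e+00,
       -3.77314820e-03, -1.07829129e-05]), 'position': array([ 169.16488639, -522.89004757,  230.48320973]), 'ee_rot': array([[-3.07687296e-01, -6.20915082e-04, -9.51487332e-01],
       [ 9.51486004e-01,  1.59277656e-03, -3.07687906e-01],
       [ 1.70655478e-03, -9.99998539e-01,  1.00714896e-04]]), 'contact_force': array([-0.31147276, -0.04476051, -0.426007  ]), 'moment': array([0.03330758, 0.01145172, 0.0042518 ]), 'width': 85.53197107729433}
```

View pics/top0.png

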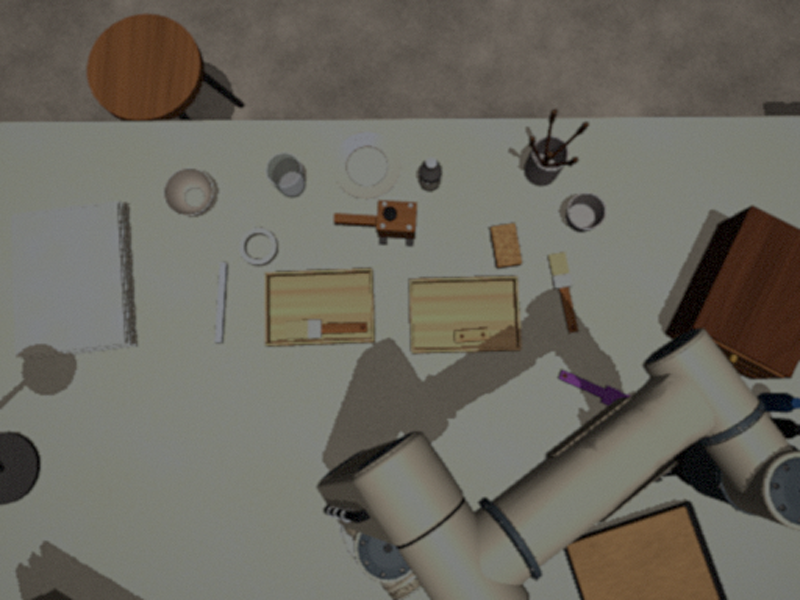

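View pics/scene0.png

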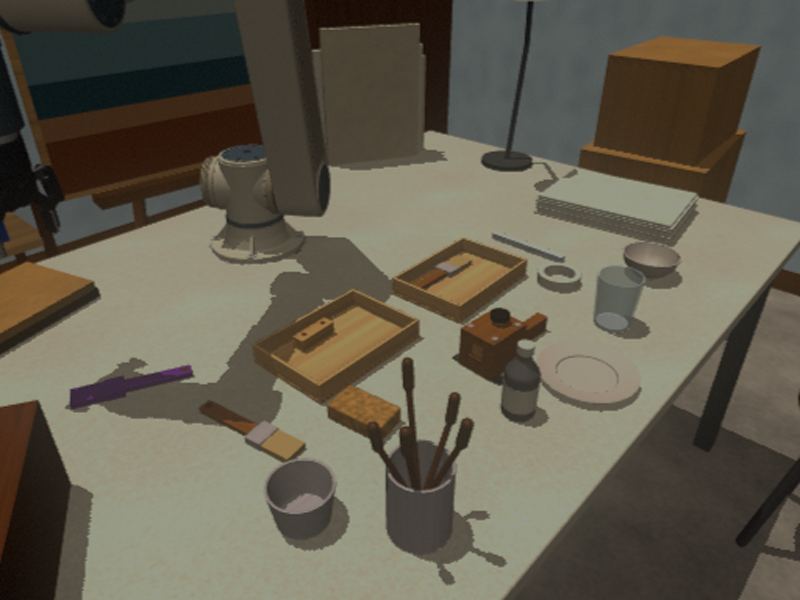

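The top view shows, in 800x600 pixels:
- **Bar:** the only bar-like thing is at (222,302).
- **Brush candidates:** the brown-handled one on the table at (564,290), the purple look-alike at (590,388) which I reject, and the brush already in the left tray at (338,327).
- **Trays:** the tool tray is on the left at (320,308). The peg tray is on the right at (465,315), with its peg at (470,335).
- **Clamp:** at (397,218). Its sill points left (+y), so the push goes in from the right.

Run:
```python
from h import *
import pickle
a,b=pickle.load(open('s0.pkl','rb'))
f=a['frame']; lab=cv2.cvtColor(f,cv2.COLOR_RGB2LAB).astype(float)
def rect(name,x0,y0,x1,y1,z,thr):
    x0,y0,x1,y1=[int(v*.64) for v in(x0,y0,x1,y1)]
    r=lab[y0:y1,x0:x1]; edge=np.concatenate([r[0],r[-1],r[:,0],r[:,-1]]); bg=np.median(edge,0)
    d=np.linalg.norm((r-bg)*[.6,2,2],axis=2); m=(d>thr).astype(np.uint8)
    n,l,st,_=cv2.connectedComponentsWithStats(m); k=1+np.argmax(st[1:,4])
    c=max(cv2.findContours((l==k).astype(np.uint8),0,2)[0],key=len)[:,0]+[x0,y0]
    box=cv2.boxPoints(cv2.minAreaRect(ray(a,c,z)[:,:2].astype(np.float32)))
    rr=cv2.minAreaRect(ray(a,c,z)[:,:2].astype(np.float32))
    print(name,st[k,4],np.round(rr[0],1),np.round(rr[1],1),round(rr[2],1))
rect('bar',205,250,240,355,16,8)
rect('tool_tray',258,262,384,354,40,15)
rect('peg_tray',402,270,526,360,40,15)
rect('brush',540,245,585,340,10,12)
rect('clamp',374,190,425,232,75,25)
rect('sill',325,205,374,232,30,20)
cr=np.vstack([np.hstack([cv2.resize(f[y:y+75,x:x+100],None,fx=4,fy=4,interpolation=2) for x,y in r]) for r in([(205,115),(120,155)],[(165,165),(300,150)])])
cv2.imwrite('pics/crop0.png',cr[:,:,::-1])
```

```text
bar 320 [495.9 395.7] [ 23.2 188.2] 88.9
tool_tray 3376 [471.9 156. ] [196.6 266.3] 1.8
peg_tray 3699 [ 458.2 -171.1] [262.7 189.7] 89.9
brush 980 [ 511.7 -396.5] [100.9 204.6] 88.0
clamp 463 [686.6 -10.4] [96.1 69.8] 89.7
sill 199 [689.   89.5] [93.2 30. ] 86.2
```

View pics/crop0.png

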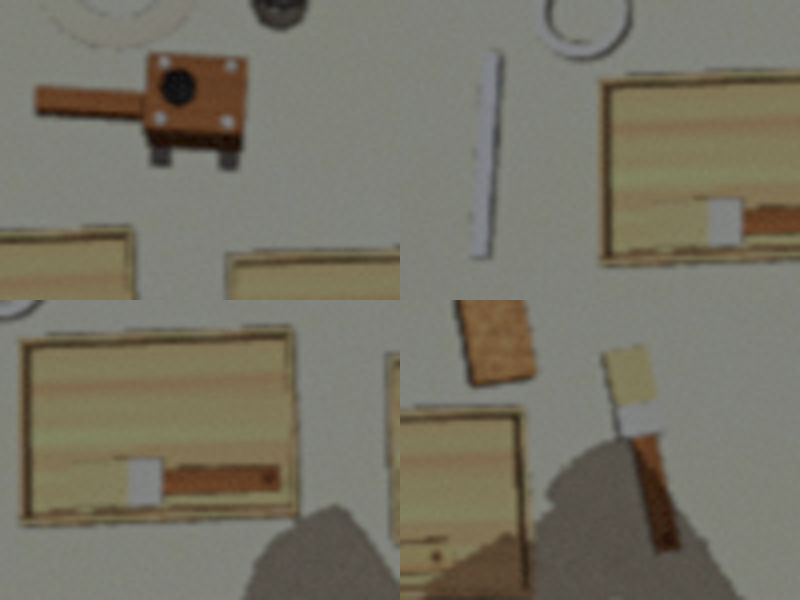

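The crop confirms the choices: bar on the right of the crop at (486,155), clamp with its sill to the left at (195,90), and the brown brush at (645,450). Next I turn these corners into positions.

Run:
```python
from h import *
import pickle
a,b=pickle.load(open('s0.pkl','rb'))
def P(pts,tx,ty,ox,oy,z):
    p=(np.array(pts,float)-[tx,ty]+.5)/4-.5+[ox,oy]
    return np.round(ray(a,p,z)[:,:2],1)
def show(n,p): print(n,p.tolist(),'mean',p.mean(0))
show('clamp',P([(149,53),(247,57),(243,133),(145,128)],0,0,205,115,75))
show('sill',P([(36,87),(36,114),(145,93),(145,117)],0,0,205,115,30.5))
show('bar',P([(492,52),(481,256)],400,0,120,155,16))
show('ttray',P([(20,340),(294,326),(298,514),(19,524)],0,300,165,165,40))
show('brush',P([(603,352),(648,344),(656,552),(679,548)],400,300,300,150,12))
# peg tray from 800px
p=(np.array([(409,280),(518,275),(521,348),(411,353)],float)+.5)*.64-.5
show('ptray',np.round(ray(a,p,40)[:,:2],1))
p=(np.array([(455,330),(487,329),(488,340),(455,342)],float)+.5)*.64-.5
show('tpeg',np.round(ray(a,p,32)[:,:2],1))
```

```text
clamp [[722.2, 27.6], [718.0, -59.9], [648.3, -56.0], [653.3, 30.9]] mean [685.45 -14.35]
sill [[704.4, 134.0], [678.9, 133.6], [698.2, 33.5], [675.5, 33.4]] mean [689.25   83.625]
bar [[591.3, 396.1], [403.3, 398.3]] mean [497.3 397.2]
ttray [[560.1, 289.7], [571.8, 42.4], [402.2, 37.9], [394.0, 285.4]] mean [482.025 163.85 ]
brush [[607.4, -368.5], [614.7, -410.0], [423.0, -409.5], [426.6, -430.3]] mean [ 517.925 -404.575]
ptray [[542.6, -42.1], [553.2, -292.4], [385.7, -294.3], [375.1, -46.1]] mean [ 464.15  -168.725]
tpeg [[427.7, -146.7], [429.8, -219.7], [404.7, -221.4], [400.3, -146.3]] mean [ 415.625 -183.525]
```

>>> jog_arm([
  {"grip": -1, "linear": [0, 0, 0], "twist": 6},
  {"grip": -1, "linear": [0, 0, 0], "twist": 6},
  {"grip": -1, "linear": [0, 0, 0], "twist": 6},
  {"grip": -1, "linear": [16, 0, -6], "twist": 0},
  {"grip": -1, "linear": [33, 0, -11], "twist": 0},
], grip_force=60)

```text
time: 0.52
position: [185.8, -475.2, 229.7]
ee_rot: [[0.005, -0.002, -1.0], [1.0, 0.002, 0.005], [0.002, -1.0, 0.002]]
contact_force: [1.8, 0.4, 0.4]
width: 85.3
```

>>> jog_arm([
  {"grip": -1, "linear": [33, 0, -11], "twist": 0},
  {"grip": -1, "linear": [33, 0, -11], "twist": 0},
  {"grip": -1, "linear": [33, 0, -11], "twist": 0},
  {"grip": -1, "linear": [33, 0, -11], "twist": 0},
  {"grip": -1, "linear": [33, 0, -11], "twist": 0},
])

```text
time: 0.93
position: [241.4, -307.7, 230.9]
ee_rot: [[0.002, -0.0, -1.0], [1.0, 0.001, 0.002], [0.001, -1.0, 0.0]]
contact_force: [0.9, 0.6, 0.7]
width: 85.2
```

>>> jog_arm([
  {"grip": -1, "linear": [33, 0, -11], "twist": 0},
  {"grip": -1, "linear": [33, 0, -11], "twist": 0},
  {"grip": -1, "linear": [33, 0, -11], "twist": 0},
  {"grip": -1, "linear": [33, 0, -11], "twist": 0},
  {"grip": -1, "linear": [33, 0, -11], "twist": 0},
])

```text
time: 1.35
position: [296.5, -142.8, 231.2]
ee_rot: [[0.002, 0.0, -1.0], [1.0, 0.0, 0.002], [0.0, -1.0, -0.0]]
contact_force: [0.7, -0.5, -0.2]
width: 85.8
```

>>> jog_arm([
  {"grip": -1, "linear": [33, 0, -11], "twist": 0},
  {"grip": -1, "linear": [33, 0, -11], "twist": 0},
  {"grip": -1, "linear": [33, 0, -11], "twist": 0},
  {"grip": -1, "linear": [33, 0, -11], "twist": 0},
  {"grip": -1, "linear": [33, 0, -11], "twist": 0},
])

```text
time: 1.77
position: [351.8, 22.3, 231.3]
ee_rot: [[0.001, 0.0, -1.0], [1.0, 0.0, 0.001], [0.0, -1.0, -0.0]]
contact_force: [1.0, -1.5, -0.9]
width: 85.6
```

>>> jog_arm([
  {"grip": -1, "linear": [33, 0, -11], "twist": 0},
  {"grip": -1, "linear": [33, 0, -11], "twist": 0},
  {"grip": -1, "linear": [33, 0, -11], "twist": 0},
  {"grip": -1, "linear": [33, 0, -11], "twist": 0},
  {"grip": -1, "linear": [33, 0, -11], "twist": 0},
])

```text
time: 2.18
position: [407.1, 187.1, 231.0]
ee_rot: [[0.001, -0.001, -1.0], [1.0, -0.0, 0.001], [-0.0, -1.0, 0.001]]
contact_force: [0.7, -0.8, 0.2]
width: 85.3
```

>>> jog_arm([
  {"grip": -1, "linear": [33, 0, -11], "twist": 0},
  {"grip": -1, "linear": [33, 0, -11], "twist": 0},
  {"grip": -1, "linear": [33, 0, -11], "twist": 0},
  {"grip": -1, "linear": [33, 0, -11], "twist": 0},
  {"grip": -1, "linear": [33, 0, -11], "twist": 0},
])

```text
time: 2.6
position: [462.5, 351.8, 230.7]
ee_rot: [[0.001, -0.001, -1.0], [1.0, -0.001, 0.001], [-0.001, -1.0, 0.001]]
contact_force: [0.2, -0.6, 0.9]
width: 85.1
```

>>> jog_arm([
  {"grip": -1, "linear": [23, 20, -9], "twist": 0},
  {"grip": -1, "linear": [22, 30, -9], "twist": 0},
  {"grip": -1, "linear": [0, 30, 0], "twist": 0},
  {"grip": -1, "linear": [0, 0, 0], "twist": 0},
])

```text
time: 2.93
position: [477.2, 393.5, 142.9]
ee_rot: [[0.001, -0.011, -1.0], [1.0, -0.009, 0.002], [-0.009, -1.0, 0.011]]
contact_force: [-0.6, -0.7, -1.4]
width: 85.8
```

Run:
```python
from h import *
import pickle
w=snap('wrist','w1.png'); t=snap('top','t1.png'); pickle.dump((w,t),open('s1.pkl','wb'))
R=cv2.Rodrigues(w['rvec'])[0];print(-R.T@np.ravel(w['tvec']),R.round(2).tolist(),w['K'][0][0]); st=robot.get_state(); print(st['position'],st['q'])
f=w['frame'];lab=cv2.cvtColor(f,cv2.COLOR_RGB2LAB).astype(float)
# predicted bar corners
c=np.array([497.3,397.2]);print(proj(w,[[403,398,16],[591,396,16],[480,397,16]]))
```

```text
[398.33113928 395.92141123 286.30850175] [[0.0, 1.0, -0.01], [0.95, 0.0, 0.3], [0.3, -0.01, -0.95]] 281.0163939155036
[480.25414688 394.42360917 150.7476581 ] [ 9.39089230e-01  4.30416386e-01  1.55840044e-01  7.41608210e-04
 -1.29945008e+00 -2.51124536e+00]
[[258.05958575 108.91526038]
 [255.54836709 283.40844809]
 [256.727755   188.94771292]]
```

View pics/w1.png

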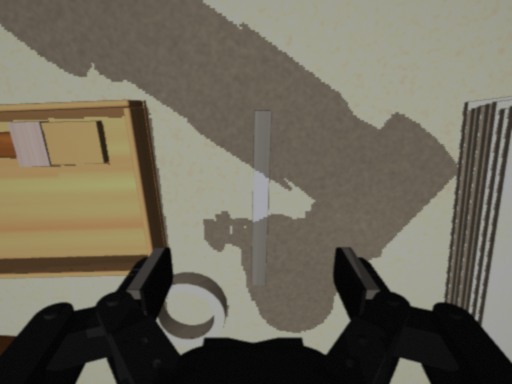

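The wrist view shows the bar from (263,110) to (259,286), about 4 px to the +y side of the prediction, so the top estimate holds to within a few mm. I descend and grip.

>>> jog_arm([
  {"grip": -1, "linear": [5, 28, 0], "twist": 0},
  {"grip": -1, "linear": [0, 32, 0], "twist": 0},
  {"grip": -1, "linear": [0, 32, 0], "twist": 0},
  {"grip": -1, "linear": [0, 28, 0], "twist": 0},
  {"grip": -1, "linear": [0, 18, 0], "twist": 0},
])

```text
time: 3.45
position: [480.9, 400.0, 13.7]
ee_rot: [[0.002, 0.001, -1.0], [1.0, 0.001, 0.002], [0.001, -1.0, -0.001]]
contact_force: [0.4, 0.8, -0.5]
width: 85.2
```

>>> jog_arm([
  {"grip": -1, "linear": [0, 4, 0], "twist": 0},
  {"grip": -1, "linear": [0, 0, 0], "twist": 0},
])

```text
time: 3.62
position: [481.3, 400.4, 10.8]
ee_rot: [[0.001, 0.001, -1.0], [1.0, 0.001, 0.001], [0.001, -1.0, -0.001]]
contact_force: [-0.3, -0.1, 0.5]
width: 85.5
```

>>> jog_arm([
  {"grip": -1, "linear": [0, 7, 0], "twist": 0},
  {"grip": 1, "linear": [0, 0, 0], "twist": 0},
  {"grip": 1, "linear": [0, 0, 0], "twist": 0},
  {"grip": 1, "linear": [0, 0, 0], "twist": 0},
  {"grip": 1, "linear": [0, 0, 0], "twist": 0},
])

```text
time: 4.03
position: [480.9, 400.7, 3.2]
ee_rot: [[0.001, 0.001, -1.0], [1.0, 0.001, 0.001], [0.001, -1.0, -0.001]]
contact_force: [0.1, -0.1, 0.3]
width: 38.9
```

>>> jog_arm([
  {"grip": 1, "linear": [0, 0, 0], "twist": 0},
  {"grip": 1, "linear": [0, 0, 0], "twist": 0},
  {"grip": 1, "linear": [0, 0, 0], "twist": 0},
  {"grip": 1, "linear": [0, 0, 0], "twist": 0},
  {"grip": 1, "linear": [0, 0, 0], "twist": 0},
])

```text
time: 4.45
position: [480.8, 400.6, 2.9]
ee_rot: [[0.001, 0.001, -1.0], [1.0, 0.001, 0.001], [0.001, -1.0, -0.001]]
contact_force: [-1.7, 0.2, 4.7]
width: 14.2
```

>>> jog_arm([
  {"grip": 1, "linear": [0, -10, 0], "twist": 0},
  {"grip": 1, "linear": [0, -30, 0], "twist": 0},
  {"grip": 1, "linear": [0, -35, 0], "twist": 0},
  {"grip": 1, "linear": [0, -35, 0], "twist": 0},
  {"grip": 1, "linear": [0, -30, 0], "twist": 0},
])

```text
time: 4.87
position: [480.5, 400.0, 144.8]
ee_rot: [[0.001, 0.001, -1.0], [1.0, 0.0, 0.001], [0.0, -1.0, -0.001]]
contact_force: [-0.3, 0.8, -1.1]
width: 14.0
```

>>> jog_arm([
  {"grip": 1, "linear": [-30, 0, 0], "twist": 0},
  {"grip": 1, "linear": [-35, 0, 0], "twist": 0},
  {"grip": 1, "linear": [-35, 0, 0], "twist": 0},
  {"grip": 1, "linear": [-35, 0, 0], "twist": 0},
  {"grip": 1, "linear": [-35, 0, 0], "twist": 0},
])

```text
time: 5.28
position: [479.5, 228.5, 142.3]
ee_rot: [[0.001, -0.001, -1.0], [1.0, -0.0, 0.001], [-0.0, -1.0, 0.001]]
contact_force: [1.1, 0.5, -1.1]
width: 14.2
```

>>> jog_arm([
  {"grip": 1, "linear": [-35, 0, 0], "twist": 0},
  {"grip": 1, "linear": [-35, 0, 0], "twist": 0},
  {"grip": 1, "linear": [-35, 0, 0], "twist": 0},
  {"grip": 1, "linear": [-35, 0, 0], "twist": 0},
  {"grip": 1, "linear": [-35, 0, 0], "twist": 0},
])

```text
time: 5.7
position: [479.3, 53.6, 142.5]
ee_rot: [[0.001, -0.0, -1.0], [1.0, 0.0, 0.001], [0.0, -1.0, 0.0]]
contact_force: [1.0, -0.6, -1.5]
width: 13.9
```

>>> jog_arm([
  {"grip": 1, "linear": [-35, 0, 0], "twist": 0},
  {"grip": 1, "linear": [-35, 0, 0], "twist": 0},
  {"grip": 1, "linear": [-35, 0, 0], "twist": 0},
  {"grip": 1, "linear": [-35, 0, 0], "twist": 0},
  {"grip": 1, "linear": [-35, 0, 0], "twist": 0},
])

```text
time: 6.12
position: [479.1, -121.3, 142.5]
ee_rot: [[0.001, -0.0, -1.0], [1.0, 0.0, 0.001], [0.0, -1.0, 0.0]]
contact_force: [1.6, 0.3, -0.3]
width: 14.2
```

>>> jog_arm([
  {"grip": 1, "linear": [-30, 0, 0], "twist": 0},
  {"grip": 1, "linear": [-20, 0, 0], "twist": -5},
  {"grip": 1, "linear": [0, 0, 0], "twist": -6},
  {"grip": 1, "linear": [0, 0, 0], "twist": -7},
  {"grip": 1, "linear": [0, 0, 0], "twist": -7},
])

```text
time: 6.53
position: [479.1, -170.3, 142.2]
ee_rot: [[-0.425, -0.001, -0.905], [0.905, 0.0, -0.425], [0.001, -1.0, 0.001]]
contact_force: [0.0, 0.7, -1.3]
width: 14.1
```

>>> jog_arm([
  {"grip": 1, "linear": [0, 0, 0], "twist": -7},
  {"grip": 1, "linear": [0, 0, 0], "twist": -7},
  {"grip": 1, "linear": [0, 0, 0], "twist": -7},
  {"grip": 1, "linear": [0, 0, 0], "twist": -7},
  {"grip": 1, "linear": [0, 0, 0], "twist": -7},
])

```text
time: 6.95
position: [479.2, -169.6, 142.3]
ee_rot: [[-0.868, -0.001, -0.496], [0.496, 0.0, -0.868], [0.001, -1.0, 0.0]]
contact_force: [0.6, 0.0, -0.4]
width: 14.2
```

>>> jog_arm([
  {"grip": 1, "linear": [0, 0, 0], "twist": -7},
  {"grip": 1, "linear": [0, 0, 0], "twist": -7},
  {"grip": 1, "linear": [0, 0, 0], "twist": -7},
  {"grip": 1, "linear": [0, 0, 0], "twist": -6},
  {"grip": 1, "linear": [0, 0, 0], "twist": 0},
])

```text
time: 7.37
position: [479.3, -169.6, 142.3]
ee_rot: [[-0.999, -0.001, -0.05], [0.05, 0.0, -0.999], [0.001, -1.0, -0.0]]
contact_force: [0.5, -0.4, -1.7]
width: 14.1
```

>>> jog_arm([
  {"grip": 1, "linear": [-25, 0, 0], "twist": 0},
  {"grip": 1, "linear": [-35, 0, 2], "twist": 0},
  {"grip": 1, "linear": [-35, 0, 2], "twist": 0},
  {"grip": 1, "linear": [-35, 0, 2], "twist": 0},
  {"grip": 1, "linear": [-35, 10, 2], "twist": 0},
])

```text
time: 7.78
position: [646.4, -187.1, 134.4]
ee_rot: [[-0.998, 0.003, -0.057], [0.057, -0.001, -0.998], [-0.003, -1.0, 0.001]]
contact_force: [0.6, 0.4, 0.7]
width: 14.4
```

>>> jog_arm([
  {"grip": 1, "linear": [-24, 15, 1], "twist": 0},
  {"grip": 1, "linear": [-10, 15, 1], "twist": 0},
  {"grip": 1, "linear": [0, 0, 0], "twist": 0},
  {"grip": 1, "linear": [0, 0, 0], "twist": 0},
])

```text
time: 8.12
position: [677.0, -190.3, 100.5]
ee_rot: [[-0.998, -0.004, -0.056], [0.056, 0.0, -0.998], [0.004, -1.0, -0.0]]
contact_force: [0.1, -0.1, -0.3]
width: 14.1
```

Run:
```python
from h import *
import pickle
w=snap('wrist'); t=snap('top'); s=snap('scene'); pickle.dump((w,t,s),open('s2.pkl','wb'))
st=robot.get_state(); print(st['position'],st['q'],st['ee_rot'].round(3).tolist())
big=cv2.resize(s['frame'][150:290,210:390],None,fx=2.86,fy=2.86,interpolation=2)
im=np.zeros((600,800,3),np.uint8); f=cv2.resize(w['frame'],(400,300)); 
A=np.hstack([w['frame'][:384,128:384], big[:384,:514]])
cv2.imwrite('pics/p2.png',A[:,:,::-1]); print(A.shape)
p=st['position']
print(proj(w,[[683.4,-59.3,44],[700,-58,75],[718,-60,75],[648,-56,75]]))
u=np.array([.05,.999,0]); print(proj(w,[p+u*112+[0,0,13],p-u*78+[0,0,13]]))
```

```text
[ 677.85406075 -190.5754319   104.14292953] [-5.27544536e-02  6.14237852e-01  3.42565170e-01  4.79279613e-04
 -1.29707417e+00 -2.13056530e-03] [[-0.998, 0.002, -0.055], [0.055, -0.001, -0.999], [-0.002, -1.0, 0.0]]
(384, 770, 3)
[[254.15875768 345.38878002]
 [234.03114734 379.43044445]
 [211.52950835 378.60769773]
 [298.59405917 378.33466387]]
[[253.44644138 416.39635364]
 [251.03103736 105.03399795]]
```

View pics/p2.png

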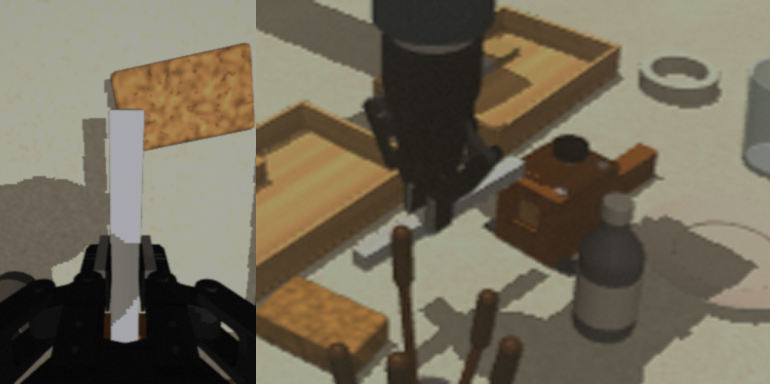

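The bar sits straight in the jaws; its rear end is at wrist pixel (253,110). The scene crop shows its front tip at (523,163), the bore mouth at (527,213) and the rear end at (358,255). I compare these with predictions.

Run:
```python
from h import *
import pickle
w,t,s=pickle.load(open('s2.pkl','rb'))
p=np.array([677.85,-190.58,104.14]);u=np.array([.055,.9985,0]);v=np.array([.9985,-.055,0]);Z=np.array([0,0,1.])
def c(P): 
    q=proj(s,P); return ((q-[210,150])*2.86+[256,0]).round(1)
for n,d in(('front',115),('rear',-75)):
    for e,zz in((8,13),(-8,13),(8,-3)): print(n,e,zz,c(p+u*d+v*e+Z*zz))
print('bore',c([683.4,-59.3,45]), 'borecorners',c([[683.4+a,-59.3,45+b] for a in(-14,14) for b in(-14,14)]).tolist())
print('blockcorner',c([[718,-61,75],[648,-57,75],[722,28,75],[718,-61,4]]).tolist())
im=cv2.resize(s['frame'][190:250,270:350],(800,600),interpolation=2);cv2.imwrite('pics/p3.png',im[:,:,::-1])
def c2(P): return ((proj(s,P)-[270,190])*10).round(0).tolist()
print(c2([p+u*115+v*e+Z*zz for e,zz in((8,13),(-8,13),(8,-3))]),c2([[683.4+a,-59.3,45+b] for a in(-14,14) for b in(-14,14)]),c2([[718,-61,75],[648,-57,75]]))
```

```text
front 8 13 [[524.4 157.1]]
front -8 13 [[510.1 149.9]]
front 8 -3 [[523.2 172.4]]
rear 8 13 [[365.8 252.9]]
rear -8 13 [[351.5 243.7]]
rear 8 -3 [[365.9 269.3]]
bore [[522.4 212. ]] borecorners [[509.1, 218.2], [510.9, 193.4], [533.9, 230.6], [536.1, 205.6]]
blockcorner [[555.4, 201.0], [494.7, 168.9], [614.6, 161.3], [549.1, 264.4]]
[[338.0, 149.0], [289.0, 124.0], [334.0, 203.0]] [[285.0, 363.0], [291.0, 276.0], [372.0, 406.0], [379.0, 319.0]] [[447.0, 303.0], [235.0, 191.0]]
```

View pics/p3.png

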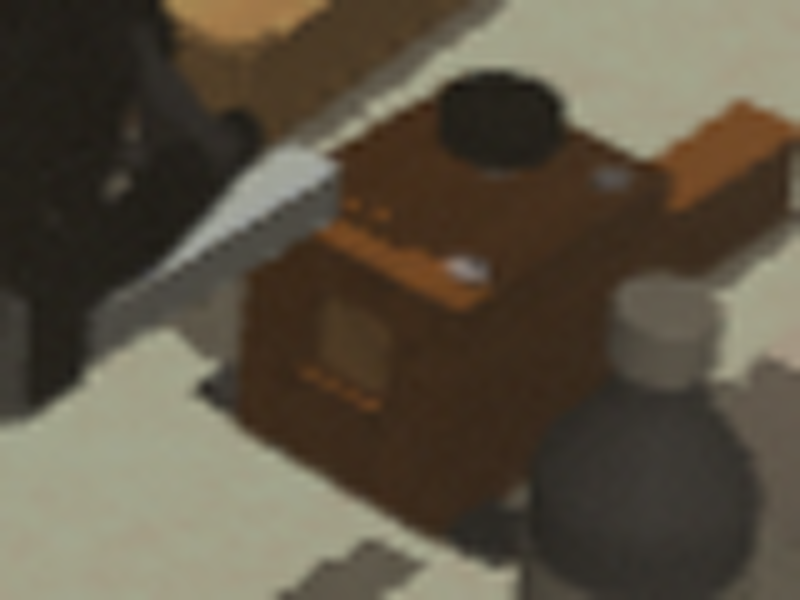

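>>> jog_arm([
  {"grip": 1, "linear": [-1, 15, 0], "twist": 0},
  {"grip": 1, "linear": [-1, 20, 0], "twist": 0},
  {"grip": 1, "linear": [0, 15, 0], "twist": 0},
  {"grip": 1, "linear": [0, 9, 0], "twist": 0},
  {"grip": 1, "linear": [0, 0, 0], "twist": 0},
])

```text
time: 8.68
position: [678.5, -190.2, 42.2]
ee_rot: [[-0.999, -0.002, -0.054], [0.054, 0.001, -0.999], [0.003, -1.0, -0.001]]
contact_force: [-0.8, -0.0, -1.5]
width: 14.2
```

>>> jog_arm([
  {"grip": 1, "linear": [0, 0, 0], "twist": 0},
  {"grip": 1, "linear": [0, 0, 0], "twist": 0},
])

```text
time: 8.85
position: [680.8, -190.8, 45.3]
ee_rot: [[-0.999, 0.003, -0.054], [0.054, -0.001, -0.999], [-0.003, -1.0, 0.001]]
contact_force: [-0.7, -0.5, 0.2]
width: 14.2
```

Run:
```python
from h import *
import pickle
w,t,s=snap('wrist'),snap('top'),snap('scene'); pickle.dump((w,t,s),open('s3.pkl','wb'))
st=robot.get_state(); p=st['position'];print(p,st['ee_rot'].round(3).tolist())
A=cv2.resize(s['frame'][195:245,265:315],(400,400),interpolation=2);B=cv2.resize(t['frame'][120:170,230:280],(400,400),interpolation=2)
im=np.hstack([A,B]);cv2.imwrite('pics/p4.png',np.clip(im[:,:,::-1]*1.7,0,255))
u=np.array([.055,.9985,0]);v=np.array([.9985,-.055,0]);Z=np.array([0,0,1.])
def cs(P): return ((proj(s,P)-[265,195]+.5)*8).round(0).tolist()
def ct(P): return ((proj(t,P)-[230,120]+.5)*8+[400,0]).round(0).tolist()
bt=[p+u*115+v*e+Z*zz for e,zz in((8,13),(-8,13),(8,-3))]+[p-u*75+Z*13]
print(cs(bt),ct(bt)); bo=[[683.4+a,-59.3,45+b] for a in(-14,14) for b in(-14,14)]; print(cs(bo))
print(ct([[722.2,27.6,75],[718,-59.9,75],[648.3,-56,75]]))
```

```text
[ 680.61738271 -190.63485866   44.73997777] [[-0.999, 0.002, -0.054], [0.054, -0.0, -0.999], [-0.002, -1.0, 0.0]]
[[309.0, 242.0], [271.0, 221.0], [306.0, 283.0], [-140.0, 508.0]] [[731.0, 136.0], [729.0, 170.0], [731.0, 146.0], [1153.0, 173.0]]
[[272.0, 254.0], [277.0, 185.0], [341.0, 289.0], [347.0, 219.0]]
[[499.0, 67.0], [695.0, 75.0], [687.0, 227.0]][ WARN:0@2.559] global loadsave.cpp:1063 imwrite_ Unsupported depth image for selected encoder is fallbacked to CV_8U.
```

View pics/p4.png

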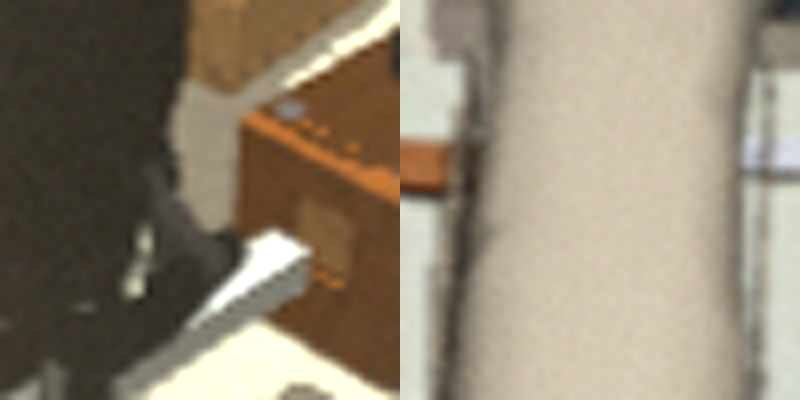

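The bar matches the FK laterally in both views, with its tip about 4.5 mm low at around z=45. The bore mouth is about 2.5 mm to -x of the bar line. I shift and enter slowly.

>>> jog_arm([
  {"grip": 1, "linear": [2.5, 0.5, 0], "twist": 0},
  {"grip": 1, "linear": [0, 0, -5], "twist": 0},
  {"grip": 1, "linear": [0, 0, -6], "twist": 0},
  {"grip": 1, "linear": [0, 0, -6], "twist": 0},
  {"grip": 1, "linear": [0, 0, -3], "twist": 0},
])

```text
time: 9.42
position: [678.6, -169.2, 42.8]
ee_rot: [[-0.999, 0.0, -0.053], [0.053, 0.0, -0.999], [-0.0, -1.0, -0.0]]
contact_force: [0.5, -0.1, -0.8]
width: 14.5
```

>>> jog_arm([
  {"grip": 1, "linear": [0, 0, -4], "twist": 0},
  {"grip": 1, "linear": [0, 0, -4], "twist": 0},
  {"grip": 1, "linear": [0, 0, -4], "twist": 0},
])

```text
time: 9.67
position: [679.1, -159.1, 43.0]
ee_rot: [[-0.999, -0.0, -0.054], [0.054, -0.002, -0.999], [0.0, -1.0, 0.002]]
contact_force: [-0.3, -4.6, -0.9]
width: 14.0
```

>>> jog_arm([
  {"grip": 1, "linear": [0, 0, -4], "twist": 0},
  {"grip": 1, "linear": [0, 0, -4], "twist": 0},
  {"grip": 1, "linear": [0, 0, -4], "twist": 0},
])

```text
time: 9.92
position: [679.7, -146.5, 42.8]
ee_rot: [[-0.999, -0.0, -0.054], [0.054, -0.0, -0.999], [0.0, -1.0, 0.0]]
contact_force: [0.8, -4.1, -0.9]
width: 14.5
```

Steady push force of about 4 N with no side load, so I continue.

>>> jog_arm([
  {"grip": 1, "linear": [0, 0, -6], "twist": 0},
  {"grip": 1, "linear": [0, 0, -6], "twist": 0},
  {"grip": 1, "linear": [0, 0, -6], "twist": 0},
  {"grip": 1, "linear": [0, 0, -6], "twist": 0},
  {"grip": 1, "linear": [0, 0, -6], "twist": 0},
])

```text
time: 10.33
position: [681.4, -115.9, 42.8]
ee_rot: [[-0.999, -0.0, -0.054], [0.054, -0.0, -0.999], [0.0, -1.0, 0.0]]
contact_force: [-0.9, -4.5, -1.5]
width: 14.1
```

>>> jog_arm([
  {"grip": 1, "linear": [0, 0, -6], "twist": 0},
  {"grip": 1, "linear": [0, 0, -6], "twist": 0},
  {"grip": 1, "linear": [0, 0, -6], "twist": 0},
  {"grip": 1, "linear": [0, 0, -6], "twist": 0},
  {"grip": 1, "linear": [0, 0, -4], "twist": 0},
])

```text
time: 10.75
position: [682.8, -86.6, 42.3]
ee_rot: [[-0.999, -0.0, -0.053], [0.053, 0.002, -0.999], [0.0, -1.0, -0.002]]
contact_force: [0.0, -0.4, -2.4]
width: 14.2
```

>>> jog_arm([
  {"grip": 1, "linear": [0, 0, -5], "twist": 0},
  {"grip": 1, "linear": [0, 0, -4], "twist": 0},
  {"grip": 1, "linear": [0, 0, 0], "twist": 0},
])

```text
time: 11.0
position: [683.3, -78.0, 42.4]
ee_rot: [[-0.999, -0.0, -0.053], [0.053, 0.001, -0.999], [0.0, -1.0, -0.001]]
contact_force: [-0.9, 0.9, -2.1]
width: 14.5
```

Run:
```python
from h import *
import pickle
t,s=snap('top'),snap('scene'); pickle.dump((t,s),open('s4.pkl','wb'))
print(robot.get_state()['position'])
A=cv2.resize(s['frame'][185:245,270:370],(800,480),interpolation=2)
cv2.imwrite('pics/p5.png',np.clip(A[:,:,::-1]*1.6,0,255).astype(np.uint8))
y=np.array([.05,.999]);c=np.array([685.0,-14.3])
for k in(45,65,85,105,125,150): 
    q=c+y*k; print(k,((proj(s,[q[0]+13,q[1],57])-[270,185]+.5)*8).round(0))
```

```text
[683.31499374 -78.75079625  42.52422414]
45 [[470. 192.]]
65 [[505. 169.]]
85 [[540. 147.]]
105 [[573. 125.]]
125 [[606. 103.]]
150 [[646.  77.]]
```

View pics/p5.png

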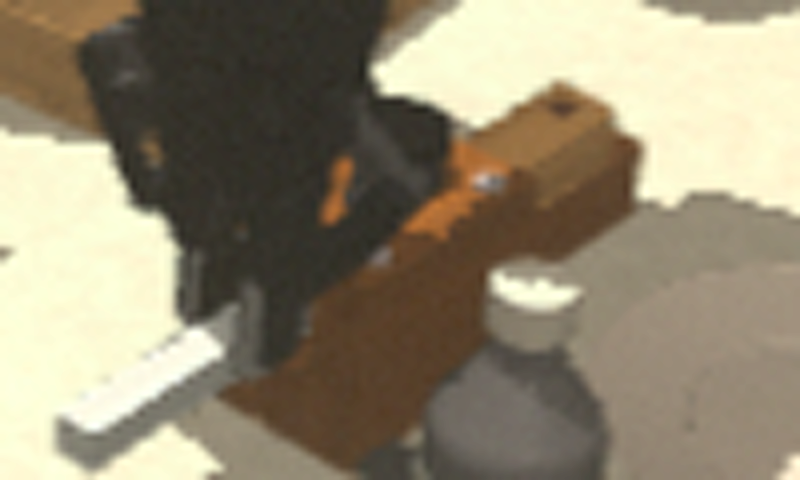

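The peg is out on the sill. Its front end is at (613,125), which is about 128 mm along the clamp's +y, so its rear is about 3 mm out of the mouth. I push a few mm more, then retract.

>>> jog_arm([
  {"grip": 1, "linear": [0, 0, -4], "twist": 0},
  {"grip": 1, "linear": [0, 0, 0], "twist": 0},
  {"grip": 1, "linear": [0, 0, 10], "twist": 0},
  {"grip": 1, "linear": [0, 0, 25], "twist": 0},
  {"grip": 1, "linear": [0, 0, 25], "twist": 0},
])

```text
time: 11.52
position: [680.6, -135.6, 43.0]
ee_rot: [[-0.999, 0.0, -0.052], [0.052, 0.0, -0.999], [-0.0, -1.0, -0.0]]
contact_force: [0.6, -1.0, -0.9]
width: 14.2
```

>>> jog_arm([
  {"grip": 1, "linear": [0, 0, 25], "twist": 0},
  {"grip": 1, "linear": [0, 0, 25], "twist": 0},
  {"grip": 1, "linear": [0, 0, 10], "twist": 0},
  {"grip": 1, "linear": [0, -15, 0], "twist": 0},
  {"grip": 1, "linear": [0, -30, 0], "twist": 0},
])

```text
time: 11.93
position: [674.3, -196.3, 83.7]
ee_rot: [[-0.998, -0.008, -0.056], [0.056, 0.002, -0.998], [0.008, -1.0, -0.002]]
contact_force: [0.9, 0.9, -1.4]
width: 14.3
```

>>> jog_arm([
  {"grip": 1, "linear": [10, -30, 0], "twist": -2.5},
  {"grip": 1, "linear": [30, -25, 0], "twist": -2.5},
  {"grip": 1, "linear": [35, 0, -5], "twist": 0},
  {"grip": 1, "linear": [35, 0, -5], "twist": 0},
  {"grip": 1, "linear": [35, 0, -20], "twist": 0},
])

```text
time: 12.35
position: [530.0, -169.6, 143.5]
ee_rot: [[-1.0, 0.002, 0.031], [-0.031, -0.001, -1.0], [-0.002, -1.0, 0.001]]
contact_force: [0.5, 1.1, 0.1]
width: 14.2
```

>>> jog_arm([
  {"grip": 1, "linear": [6, 0, -35], "twist": 0},
  {"grip": 1, "linear": [5, 0, -38], "twist": 0},
  {"grip": 1, "linear": [5, 0, -38], "twist": 0},
  {"grip": 1, "linear": [5, 0, -38], "twist": 0},
  {"grip": 1, "linear": [5, 0, -38], "twist": 0},
])

```text
time: 12.77
position: [498.6, 19.3, 143.7]
ee_rot: [[-0.999, 0.002, 0.033], [-0.033, 0.001, -0.999], [-0.002, -1.0, -0.001]]
contact_force: [0.9, 0.4, -1.8]
width: 14.0
```

>>> jog_arm([
  {"grip": 1, "linear": [5, 0, -38], "twist": 0},
  {"grip": 1, "linear": [5, 0, -38], "twist": 0},
  {"grip": 1, "linear": [3, 0, -30], "twist": 0},
  {"grip": 1, "linear": [0, 0, -17], "twist": 0},
  {"grip": 1, "linear": [0, 0, 0], "twist": -1},
])

```text
time: 13.18
position: [482.0, 143.6, 143.4]
ee_rot: [[-0.999, 0.002, 0.054], [-0.054, 0.002, -0.999], [-0.002, -1.0, -0.001]]
contact_force: [1.0, 0.3, -1.6]
width: 14.2
```

>>> jog_arm([
  {"grip": 1, "linear": [0, 15, 0], "twist": 0},
  {"grip": 1, "linear": [0, 0, 0], "twist": 0},
  {"grip": 1, "linear": [0, 0, 0], "twist": 0},
])

```text
time: 13.43
position: [481.5, 139.7, 127.7]
ee_rot: [[-0.999, -0.001, 0.051], [-0.051, -0.001, -0.999], [0.001, -1.0, 0.001]]
contact_force: [0.2, -0.1, -1.5]
width: 14.1
```

Run:
```python
from h import *
import pickle
w,t=snap('wrist'),snap('top'); pickle.dump((w,t),open('s5.pkl','wb'))
st=robot.get_state();print(st['position'],st['ee_rot'].round(3).tolist())
def tr(x,y,z): 
    th=.042; return [482+x-th*y,163.8+y+th*x,z]
for q in ((-85,-125),(-85,125),(85,-125),(85,125)): print(q,proj(w,tr(*q,40)).round(0))
im=cv2.resize(w['frame'],(640,480),interpolation=2)
cv2.imwrite('pics/p6.png',np.clip(im[:,:,::-1]*1.3,0,255).astype(np.uint8))
```

```text
[482.28656954 139.97163942 128.51389501] [[-0.999, 0.001, 0.05], [-0.05, 0.0, -0.999], [-0.001, -1.0, -0.0]]
(-85, -125) [[365.  72.]]
(-85, 125) [[333. 335.]]
(85, -125) [[140.  70.]]
(85, 125) [[168. 334.]]
```

View pics/p6.png

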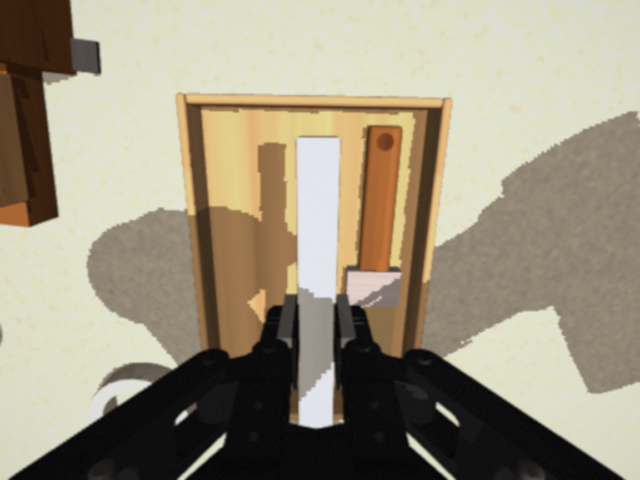

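The bar hangs straight over the tool tray, whose rim runs from (180,94) to (449,98). It is clear of the tray brush, which is at (385,200). I lower it.

>>> jog_arm([
  {"grip": 1, "linear": [0, 20, -4], "twist": 0},
  {"grip": 1, "linear": [0, 30, -4], "twist": 0},
  {"grip": 1, "linear": [0, 30, 0], "twist": 0},
  {"grip": 1, "linear": [0, 20, 0], "twist": 0},
  {"grip": 1, "linear": [0, 8, 0], "twist": 0},
])

```text
time: 13.95
position: [480.1, 147.3, 17.5]
ee_rot: [[-0.999, -0.004, 0.05], [-0.05, -0.002, -0.999], [0.004, -1.0, 0.002]]
contact_force: [0.2, -0.1, -0.7]
width: 14.0
```

>>> jog_arm([
  {"grip": 1, "linear": [0, 3, 0], "twist": 0},
  {"grip": 1, "linear": [0, 0, 0], "twist": 0},
])

```text
time: 14.12
position: [482.1, 148.4, 17.4]
ee_rot: [[-0.999, 0.001, 0.051], [-0.051, -0.0, -0.999], [-0.001, -1.0, 0.0]]
contact_force: [0.8, 0.6, -1.6]
width: 14.1
```

>>> jog_arm([
  {"grip": 1, "linear": [0, 5, 0], "twist": 0},
  {"grip": 1, "linear": [0, 0, 0], "twist": 0},
  {"grip": 0.35, "linear": [0, 0, 0], "twist": 0},
  {"grip": 0.35, "linear": [0, 0, 0], "twist": 0},
  {"grip": 0.35, "linear": [0, 0, 0], "twist": 0},
])

```text
time: 14.53
position: [481.9, 148.8, 12.5]
ee_rot: [[-0.999, 0.001, 0.051], [-0.051, 0.001, -0.999], [-0.001, -1.0, -0.001]]
contact_force: [-0.2, -0.8, 0.0]
width: 27.7
```

>>> jog_arm([
  {"grip": 0.35, "linear": [0, 0, 0], "twist": 0},
  {"grip": 0.35, "linear": [0, -10, 0], "twist": 0},
  {"grip": 0.35, "linear": [0, -30, 0], "twist": 0},
  {"grip": 0.35, "linear": [0, -40, 0], "twist": 0},
  {"grip": -0.2, "linear": [0, -35, 0], "twist": 0},
])

```text
time: 14.95
position: [481.3, 148.2, 128.7]
ee_rot: [[-0.999, -0.0, 0.051], [-0.051, -0.001, -0.999], [0.0, -1.0, 0.001]]
contact_force: [1.8, 1.5, 0.0]
width: 38.5
```

>>> jog_arm([
  {"grip": -0.4, "linear": [0, 0, 0], "twist": 3},
  {"grip": -0.4, "linear": [-20, 0, 5], "twist": 3},
  {"grip": -0.4, "linear": [-38, 0, 10], "twist": 0},
  {"grip": -0.4, "linear": [-38, 0, 11], "twist": 0},
  {"grip": -0.4, "linear": [-38, 0, 11], "twist": 0},
])

```text
time: 15.37
position: [615.0, 105.0, 127.4]
ee_rot: [[-0.999, 0.001, -0.053], [0.053, 0.0, -0.999], [-0.001, -1.0, -0.0]]
contact_force: [1.2, 1.6, 0.5]
width: 60.1
```

>>> jog_arm([
  {"grip": -0.4, "linear": [-38, 0, 11], "twist": 0},
  {"grip": -0.4, "linear": [-28, 0, 11], "twist": 0},
  {"grip": -0.4, "linear": [-10, 0, 0], "twist": 0},
  {"grip": -0.4, "linear": [0, 0, 0], "twist": 0},
  {"grip": -0.4, "linear": [0, 0, 0], "twist": 0},
])

```text
time: 15.78
position: [688.2, 79.0, 126.0]
ee_rot: [[-0.999, -0.001, -0.054], [0.054, -0.0, -0.999], [0.001, -1.0, 0.0]]
contact_force: [0.3, 0.1, 0.3]
width: 59.3
```

Run:
```python
from h import *
import pickle
w,t,s=snap('wrist'),snap('top'),snap('scene'); pickle.dump((w,t,s),open('s6.pkl','wb'))
st=robot.get_state();print(st['position'],st['ee_rot'].round(3).tolist())
print(proj(w,[[690,38,57],[690,118,57],[677,78,57],[703,78,57]]).round(0).tolist())
im=np.hstack([w['frame'],cv2.resize(s['frame'][185:245,300:360],(288,288),interpolation=2).repeat(1,0)[:384] if 0 else cv2.resize(s['frame'][165:245,300:360],(288,384),interpolation=2)])
cv2.imwrite('pics/p7.png',np.clip(im[:,:,::-1]*1.4,0,255).astype(np.uint8))
```

```text
[687.53211566  79.85192389 127.33155858] [[-0.999, 0.0, -0.053], [0.053, 0.0, -0.999], [-0.0, -1.0, -0.0]]
[[248.0, 155.0], [254.0, 248.0], [267.0, 203.0], [235.0, 205.0]]
```

View pics/p7.png

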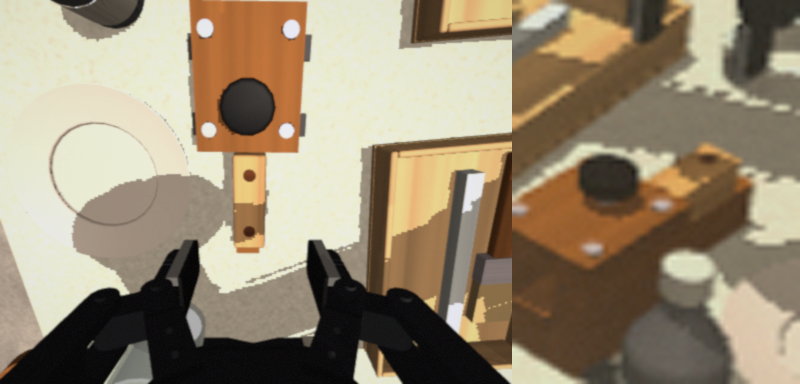

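The peg lies on the sill from (249,154) to (250,248), exactly as predicted (centre about (690,78)). The bar lies in the tool tray at right. I descend and grip.

>>> jog_arm([
  {"grip": -0.4, "linear": [-2, 20, 0], "twist": 0},
  {"grip": -0.4, "linear": [0, 30, 1], "twist": 0},
  {"grip": -0.4, "linear": [0, 30, 0], "twist": 0},
  {"grip": -0.4, "linear": [0, 15, 0], "twist": 0},
  {"grip": -0.4, "linear": [0, 0, 0], "twist": 0},
])

```text
time: 16.35
position: [686.6, 78.3, 27.7]
ee_rot: [[-0.999, -0.008, -0.053], [0.053, -0.001, -0.999], [0.008, -1.0, 0.002]]
contact_force: [-1.3, -0.4, -0.3]
width: 59.7
```

>>> jog_arm([
  {"grip": 1, "linear": [0, 0, 0], "twist": 0},
  {"grip": 1, "linear": [0, 0, 0], "twist": 0},
  {"grip": 1, "linear": [0, 0, 0], "twist": 0},
  {"grip": 1, "linear": [0, 0, 0], "twist": 0},
  {"grip": 1, "linear": [0, 0, 0], "twist": 0},
], grip_force=40)

```text
time: 16.77
position: [691.7, 78.7, 34.6]
ee_rot: [[-0.999, 0.004, -0.053], [0.053, 0.001, -0.999], [-0.004, -1.0, -0.001]]
contact_force: [-0.6, 0.9, 6.4]
width: 25.0
```

>>> jog_arm([
  {"grip": 1, "linear": [0, 0, 0], "twist": 0},
  {"grip": 1, "linear": [0, 0, 0], "twist": 0},
  {"grip": 1, "linear": [0, -8, 0], "twist": 0},
  {"grip": 1, "linear": [0, -20, 0], "twist": 0},
  {"grip": 1, "linear": [0, -30, 0], "twist": 0},
])

```text
time: 17.18
position: [688.1, 77.9, 87.7]
ee_rot: [[-0.999, -0.006, -0.054], [0.054, -0.001, -0.999], [0.006, -1.0, 0.001]]
contact_force: [1.0, 1.1, -1.9]
width: 25.3
```

>>> jog_arm([
  {"grip": 1, "linear": [0, -30, 0], "twist": -3},
  {"grip": 1, "linear": [10, -15, 0], "twist": -2.5},
  {"grip": 1, "linear": [25, 0, 20], "twist": 0},
  {"grip": 1, "linear": [28, 0, 30], "twist": 0},
  {"grip": 1, "linear": [28, 0, 30], "twist": 0},
])

```text
time: 17.6
position: [601.7, -5.4, 135.4]
ee_rot: [[-0.999, 0.001, 0.044], [-0.044, 0.0, -0.999], [-0.001, -1.0, -0.0]]
contact_force: [-0.2, -0.9, -0.1]
width: 24.9
```

>>> jog_arm([
  {"grip": 1, "linear": [28, 0, 30], "twist": 0},
  {"grip": 1, "linear": [28, 0, 30], "twist": 0},
  {"grip": 1, "linear": [28, 0, 30], "twist": 0},
  {"grip": 1, "linear": [28, 0, 30], "twist": 0},
  {"grip": 1, "linear": [15, 0, 24], "twist": 0},
])

```text
time: 18.02
position: [478.9, -156.0, 135.8]
ee_rot: [[-0.999, 0.0, 0.041], [-0.041, 0.0, -0.999], [-0.0, -1.0, -0.0]]
contact_force: [0.6, -0.5, -0.7]
width: 25.2
```

>>> jog_arm([
  {"grip": 1, "linear": [0, 0, 10], "twist": 0},
  {"grip": 1, "linear": [0, 20, 0], "twist": 0},
  {"grip": 1, "linear": [0, 20, 0], "twist": 0},
  {"grip": 1, "linear": [0, 0, 0], "twist": 0},
])

```text
time: 18.35
position: [479.9, -164.1, 91.9]
ee_rot: [[-0.999, -0.006, 0.041], [-0.041, 0.002, -0.999], [0.006, -1.0, -0.002]]
contact_force: [-0.7, -0.0, -1.0]
width: 25.1
```

Run:
```python
from h import *
import pickle
w,t=snap('wrist'),snap('top'); pickle.dump((w,t),open('s7.pkl','wb'))
st=robot.get_state();print(st['position'],st['q'])
cv2.imwrite('pics/x7.png',w['frame'][:,:,::-1])
# tray rim edges in wrist image along row 120: print hue/brightness transitions
th=.042
def tr(x,y,z): return [464+x-th*y,-168.7+y+th*x,z]
print(proj(w,[tr(85,-125,40),tr(-85,-125,40),tr(85,0,40),tr(-85,0,40)]).round(0).tolist())
f=cv2.cvtColor(w['frame'],cv2.COLOR_RGB2LAB)
for r in(110,160): print(r,f[r,100:420:4,2].tolist())
```

```text
[ 482.23503868 -164.45656352   95.14521681] [-2.05126705e-02  2.62328042e-01 -2.42634676e-01  4.12352019e-04
 -1.06675636e+00  6.28305351e-02]
[[138.0, 15.0], [421.0, 15.0], [160.0, 209.0], [389.0, 208.0]]
110 [136, 137, 138, 134, 136, 136, 136, 139, 137, 134, 134, 137, 136, 158, 158, 142, 142, 143, 157, 158, 158, 158, 157, 158, 158, 158, 158, 158, 158, 158, 158, 158, 158, 158, 158, 158, 158, 158, 158, 158, 158, 158, 158, 158, 158, 158, 158, 157, 158, 159, 158, 158, 158, 158, 157, 157, 158, 158, 158, 158, 158, 158, 159, 158, 158, 158, 156, 150, 151, 142, 139, 140, 140, 140, 154, 157, 141, 135, 140, 139]
160 [139, 135, 135, 137, 137, 136, 136, 137, 135, 136, 135, 135, 133, 136, 157, 158, 143, 143, 143, 158, 158, 158, 158, 158, 158, 158, 157, 157, 150, 148, 148, 149, 150, 150, 149, 157, 158, 158, 158, 158, 158, 158, 158, 158, 158, 158, 157, 158, 158, 158, 158, 158, 150, 150, 140, 145, 161, 161, 157, 148, 149, 153, 161, 162, 158, 150, 151, 146, 139, 139, 139, 141, 156, 158, 138, 139, 139, 139, 139, 137]
```

The tray rim is where predicted to within about 3 px. I lower the peg and release it.

>>> jog_arm([
  {"grip": 1, "linear": [0, 20, 0], "twist": 0},
  {"grip": 1, "linear": [0, 28, 0], "twist": 0},
  {"grip": 1, "linear": [0, 20, 0], "twist": 0},
  {"grip": 1, "linear": [0, 10, 0], "twist": 0},
  {"grip": 1, "linear": [0, 0, 0], "twist": 0},
])

```text
time: 18.87
position: [481.8, -164.1, 15.9]
ee_rot: [[-0.999, -0.003, 0.043], [-0.043, 0.0, -0.999], [0.003, -1.0, -0.0]]
contact_force: [-0.6, 0.6, -0.2]
width: 25.0
```

>>> jog_arm([
  {"grip": 1, "linear": [0, 0, 0], "twist": 0},
  {"grip": 1, "linear": [0, 0, 0], "twist": 0},
])

```text
time: 19.03
position: [483.9, -164.5, 18.6]
ee_rot: [[-0.999, 0.003, 0.043], [-0.043, -0.001, -0.999], [-0.003, -1.0, 0.001]]
contact_force: [-0.1, 0.4, -0.2]
width: 25.6
```

>>> jog_arm([
  {"grip": 1, "linear": [0, 5, 0], "twist": 0},
  {"grip": 1, "linear": [0, 2, 0], "twist": 0},
  {"grip": 1, "linear": [0, 0, 0], "twist": 0},
  {"grip": 1, "linear": [0, 0, 0], "twist": 0},
])

```text
time: 19.37
position: [482.5, -164.4, 10.1]
ee_rot: [[-0.999, 0.001, 0.042], [-0.042, -0.0, -0.999], [-0.001, -1.0, 0.0]]
contact_force: [0.4, -0.2, 1.0]
width: 25.1
```

>>> jog_arm([
  {"grip": -0.05, "linear": [0, 0, 0], "twist": 0},
  {"grip": -0.05, "linear": [0, 0, 0], "twist": 0},
  {"grip": -0.05, "linear": [0, 0, 0], "twist": 0},
  {"grip": -0.05, "linear": [0, -8, 0], "twist": 0},
  {"grip": -0.05, "linear": [0, -30, 0], "twist": 0},
])

```text
time: 19.78
position: [478.9, -163.8, 44.7]
ee_rot: [[-0.999, -0.009, 0.041], [-0.041, 0.002, -0.999], [0.009, -1.0, -0.002]]
contact_force: [0.6, 0.1, 0.5]
width: 44.7
```

>>> jog_arm([
  {"grip": -0.3, "linear": [0, -40, 0], "twist": 0},
  {"grip": -0.3, "linear": [0, -40, 0], "twist": 0},
  {"grip": -0.3, "linear": [0, -20, 10], "twist": 0},
  {"grip": -0.3, "linear": [-4, 0, 30], "twist": 0},
  {"grip": -0.3, "linear": [-4, 0, 38], "twist": 0},
])

```text
time: 20.2
position: [495.0, -241.7, 151.2]
ee_rot: [[-0.999, 0.006, 0.046], [-0.046, -0.001, -0.999], [-0.006, -1.0, 0.001]]
contact_force: [1.4, 0.6, -0.6]
width: 55.1
```

>>> jog_arm([
  {"grip": -0.3, "linear": [-4, 0, 38], "twist": 0},
  {"grip": -0.3, "linear": [-4, 0, 38], "twist": 0},
  {"grip": -0.3, "linear": [-4, 0, 38], "twist": 0},
  {"grip": -0.3, "linear": [-1, 0, 30], "twist": 0},
  {"grip": -0.3, "linear": [0, 0, 20], "twist": 5},
])

```text
time: 20.62
position: [513.0, -408.2, 147.8]
ee_rot: [[-0.999, -0.001, -0.046], [0.046, -0.0, -0.999], [0.001, -1.0, 0.0]]
contact_force: [0.2, 0.9, 0.7]
width: 55.6
```

>>> jog_arm([
  {"grip": -0.3, "linear": [0, 0, 0], "twist": 7},
  {"grip": -0.3, "linear": [0, 0, 0], "twist": 7},
  {"grip": -0.3, "linear": [0, 0, 0], "twist": 7},
  {"grip": -0.3, "linear": [0, 0, 0], "twist": 7},
  {"grip": -0.3, "linear": [0, 0, 0], "twist": 7},
])

```text
time: 21.03
position: [513.3, -405.4, 148.3]
ee_rot: [[-0.789, -0.0, -0.615], [0.615, -0.0, -0.789], [-0.0, -1.0, 0.0]]
contact_force: [0.1, -0.3, -0.7]
width: 55.3
```

>>> jog_arm([
  {"grip": -0.3, "linear": [0, 0, 0], "twist": 7},
  {"grip": -0.3, "linear": [0, 0, 0], "twist": 7},
  {"grip": -0.3, "linear": [0, 0, 0], "twist": 7},
  {"grip": -0.3, "linear": [0, 0, 0], "twist": 7},
  {"grip": -0.3, "linear": [0, 0, 0], "twist": 7},
])

```text
time: 21.45
position: [513.4, -405.2, 148.4]
ee_rot: [[-0.294, 0.0, -0.956], [0.956, -0.0, -0.294], [-0.0, -1.0, -0.0]]
contact_force: [0.8, 0.1, -0.5]
width: 55.4
```

>>> jog_arm([
  {"grip": -0.3, "linear": [0, 0, 0], "twist": 7},
  {"grip": -0.3, "linear": [0, 0, 0], "twist": 1},
  {"grip": -0.3, "linear": [0, 0, 0], "twist": 0},
  {"grip": -0.3, "linear": [0, 0, 0], "twist": 0},
])

```text
time: 21.78
position: [513.5, -405.3, 148.1]
ee_rot: [[-0.167, 0.0, -0.986], [0.986, -0.0, -0.167], [-0.0, -1.0, -0.0]]
contact_force: [-1.0, 0.5, -0.1]
width: 55.4
```

Run:
```python
from h import *
import pickle
w,t=snap('wrist'),snap('top'); pickle.dump((w,t),open('s8.pkl','wb'))
st=robot.get_state();print(st['position'],st['q'],st['ee_rot'].round(3).tolist())
d=np.array([.986,.165]);n=np.array([-.165,.986]);c=np.array([518,-404.6])
P=[[*(c+d*a+n*b),12] for a,b in((-95,0),(15,0),(15,21),(15,-21),(95,0),(-5,0))]
print(proj(w,P).round(0).tolist())
# handle mask
f=w['frame'];h=cv2.cvtColor(f,cv2.COLOR_RGB2HSV);m=((h[...,0]<14)&(h[...,1]>110)).astype(np.uint8)
k,l,s,ce=cv2.connectedComponentsWithStats(m)
for i in range(1,k):
    if s[i,4]>150: 
        pts=np.argwhere(l==i)[:,::-1].astype(np.float32); r=cv2.minAreaRect(pts); print(s[i],r)
        print(ray(w,[r[0]],12).round(1))
        print(ray(w,cv2.boxPoints(r),12).round(1).tolist())
cv2.imwrite('pics/w8.png',np.clip(f[:,:,::-1]*1.3,0,255).astype(np.uint8))
```

```text
[ 513.44573133 -405.24650438  147.91844789] [-4.29866821e-01  4.93513988e-01  2.49718834e-01 -1.96049590e-06
 -1.32699060e+00 -9.74194482e-01] [[-0.166, 0.0, -0.986], [0.986, -0.0, -0.166], [-0.0, -1.0, -0.0]]
[[252.0, 89.0], [252.0, 200.0], [272.0, 200.0], [232.0, 200.0], [252.0, 266.0], [252.0, 182.0]]
[   0   24   27   80 1114] ((13.0, 63.5), (79.0, 26.0), 90.0)
[[ 439.4 -637.7   12. ]]
[[408.8, -645.8, 12.0], [405.1, -623.5, 12.0], [472.4, -628.9, 12.0], [476.5, -653.2, 12.0]]
[ 241   91   24  108 2419] ((252.5, 144.5), (107.0, 23.0), 90.0)
[[ 475.2 -411.5   12. ]]
[[428.0, -430.3, 12.0], [424.4, -409.2, 12.0], [528.3, -390.2, 12.0], [532.4, -414.0, 12.0]]
[482 325  30  59 898] ((496.5, 354.0), (58.0, 29.0), 90.0)
[[687.5 -57.   12. ]]
[[646.8, -94.9, 12.0], [640.8, -59.6, 12.0], [731.9, -15.7, 12.0], [738.5, -54.1, 12.0]]
```

The handle mask spans columns 241–265 and rows 91–199, matching the prediction (column 252, rows 89–200). I descend and grip.

>>> jog_arm([
  {"grip": -0.3, "linear": [0, 25, 0], "twist": 0},
  {"grip": -0.3, "linear": [0, 38, 0], "twist": 0},
  {"grip": -0.3, "linear": [0, 38, 0], "twist": 0},
  {"grip": -0.3, "linear": [0, 28, 0], "twist": 0},
  {"grip": -0.3, "linear": [0, 8, 0], "twist": 0},
])

```text
time: 22.3
position: [510.3, -403.2, 5.2]
ee_rot: [[-0.164, -0.008, -0.986], [0.986, 0.005, -0.164], [0.006, -1.0, 0.007]]
contact_force: [-0.4, 0.1, -1.1]
width: 55.7
```

>>> jog_arm([
  {"grip": -0.3, "linear": [0, 3, 0], "twist": 0},
  {"grip": -0.3, "linear": [0, 0, 0], "twist": 0},
  {"grip": -0.3, "linear": [0, 0, 0], "twist": 0},
])

```text
time: 22.55
position: [514.9, -406.3, 10.2]
ee_rot: [[-0.165, 0.003, -0.986], [0.986, -0.002, -0.165], [-0.003, -1.0, -0.003]]
contact_force: [-0.1, 0.2, 0.5]
width: 55.6
```

>>> jog_arm([
  {"grip": -0.3, "linear": [0, 3, 0], "twist": 0},
  {"grip": -0.3, "linear": [0, 2, 0], "twist": 0},
  {"grip": -0.3, "linear": [0, 0, 0], "twist": 0},
  {"grip": -0.3, "linear": [0, 0, 0], "twist": 0},
])

```text
time: 22.88
position: [513.6, -405.4, 3.3]
ee_rot: [[-0.164, 0.001, -0.986], [0.986, -0.0, -0.164], [-0.0, -1.0, -0.0]]
contact_force: [0.2, -0.3, -0.8]
width: 55.4
```

>>> jog_arm([
  {"grip": 1, "linear": [0, 0, 0], "twist": 0},
  {"grip": 1, "linear": [0, 0, 0], "twist": 0},
  {"grip": 1, "linear": [0, 0, 0], "twist": 0},
  {"grip": 1, "linear": [0, 0, 0], "twist": 0},
  {"grip": 1, "linear": [0, 0, 0], "twist": 0},
], grip_force=50)

```text
time: 23.3
position: [513.8, -405.4, 3.2]
ee_rot: [[-0.164, 0.001, -0.986], [0.986, -0.0, -0.164], [-0.001, -1.0, -0.0]]
contact_force: [0.2, 1.1, 1.9]
width: 22.4
```

>>> jog_arm([
  {"grip": 1, "linear": [0, 0, 0], "twist": 0},
  {"grip": 1, "linear": [0, -10, 0], "twist": 0},
  {"grip": 1, "linear": [0, -35, 0], "twist": 0},
  {"grip": 1, "linear": [0, -40, 0], "twist": 0},
  {"grip": 1, "linear": [0, -35, 0], "twist": -6},
])

```text
time: 23.72
position: [513.0, -405.2, 124.9]
ee_rot: [[-0.266, -0.001, -0.964], [0.964, -0.0, -0.266], [0.0, -1.0, 0.001]]
contact_force: [2.3, -0.8, -0.3]
width: 22.5
```

>>> jog_arm([
  {"grip": 1, "linear": [0, -15, 0], "twist": -7},
  {"grip": 1, "linear": [0, 0, 0], "twist": -7},
  {"grip": 1, "linear": [0, 0, 0], "twist": -7},
  {"grip": 1, "linear": [0, 0, 0], "twist": -7},
  {"grip": 1, "linear": [0, 0, 0], "twist": -7},
])

```text
time: 24.13
position: [513.2, -405.0, 138.1]
ee_rot: [[-0.775, -0.0, -0.633], [0.633, 0.001, -0.775], [0.0, -1.0, -0.0]]
contact_force: [-0.2, 0.5, -1.4]
width: 22.1
```

>>> jog_arm([
  {"grip": 1, "linear": [0, 0, 0], "twist": -7},
  {"grip": 1, "linear": [0, 0, 0], "twist": -7},
  {"grip": 1, "linear": [0, 0, 0], "twist": -7},
  {"grip": 1, "linear": [0, 0, 0], "twist": -7},
  {"grip": 1, "linear": [0, 0, 0], "twist": -7},
])

```text
time: 24.55
position: [513.2, -405.0, 137.9]
ee_rot: [[-0.997, -0.001, -0.074], [0.074, 0.001, -0.997], [0.001, -1.0, -0.001]]
contact_force: [0.5, -0.4, 0.2]
width: 22.2
```

>>> jog_arm([
  {"grip": 1, "linear": [0, 0, 0], "twist": -7},
  {"grip": 1, "linear": [-1, 0, -20], "twist": 0},
  {"grip": 1, "linear": [-2, 0, -35], "twist": 0},
  {"grip": 1, "linear": [-2, 0, -35], "twist": 0},
  {"grip": 1, "linear": [-2, 0, -35], "twist": 0},
])

```text
time: 24.97
position: [514.6, -278.9, 137.8]
ee_rot: [[-0.999, -0.001, 0.041], [-0.041, 0.0, -0.999], [0.001, -1.0, -0.0]]
contact_force: [1.1, 0.7, -0.8]
width: 22.1
```

>>> jog_arm([
  {"grip": 1, "linear": [-2, 0, -35], "twist": 0},
  {"grip": 1, "linear": [-2, 0, -35], "twist": 0},
  {"grip": 1, "linear": [-2, 0, -35], "twist": 0},
  {"grip": 1, "linear": [-2, 0, -35], "twist": 0},
  {"grip": 1, "linear": [-2, 0, -35], "twist": 0},
])

```text
time: 25.38
position: [517.2, -103.1, 138.2]
ee_rot: [[-0.999, -0.0, 0.042], [-0.042, 0.0, -0.999], [0.0, -1.0, -0.0]]
contact_force: [1.2, 0.6, -0.9]
width: 22.4
```

>>> jog_arm([
  {"grip": 1, "linear": [-2, 0, -35], "twist": 0},
  {"grip": 1, "linear": [-2, 0, -35], "twist": 0},
  {"grip": 1, "linear": [-2, 0, -35], "twist": 0},
  {"grip": 1, "linear": [-2, 0, -35], "twist": 0},
  {"grip": 1, "linear": [-2, 0, -35], "twist": 0},
])

```text
time: 25.8
position: [519.8, 72.1, 138.3]
ee_rot: [[-0.999, -0.0, 0.042], [-0.042, 0.0, -0.999], [0.0, -1.0, -0.0]]
contact_force: [0.6, -0.9, -1.5]
width: 22.2
```

>>> jog_arm([
  {"grip": 1, "linear": [-4, 0, -35], "twist": 0},
  {"grip": 1, "linear": [-4, 0, -33], "twist": 0},
  {"grip": 1, "linear": [-2, 0, -18], "twist": 0},
  {"grip": 1, "linear": [0, 0, -4], "twist": 0},
  {"grip": 1, "linear": [0, 0, 0], "twist": 0},
])

```text
time: 26.22
position: [526.2, 161.8, 137.7]
ee_rot: [[-0.999, -0.001, 0.044], [-0.044, -0.0, -0.999], [0.001, -1.0, 0.0]]
contact_force: [0.1, -0.6, -0.2]
width: 22.3
```

Run:
```python
from h import *
import pickle
w=snap('wrist'); pickle.dump(w,open('s9.pkl','wb'))
st=robot.get_state();print(st['position'],st['ee_rot'].round(3).tolist())
cv2.imwrite('pics/w9.png',np.clip(cv2.resize(w['frame'],(640,480))[:,:,::-1]*1.3,0,255).astype(np.uint8))
```

```text
[526.24562733 160.79289236 137.80632463] [[-0.999, -0.001, 0.043], [-0.043, -0.0, -0.999], [0.001, -1.0, 0.0]]
```

View pics/w9.png

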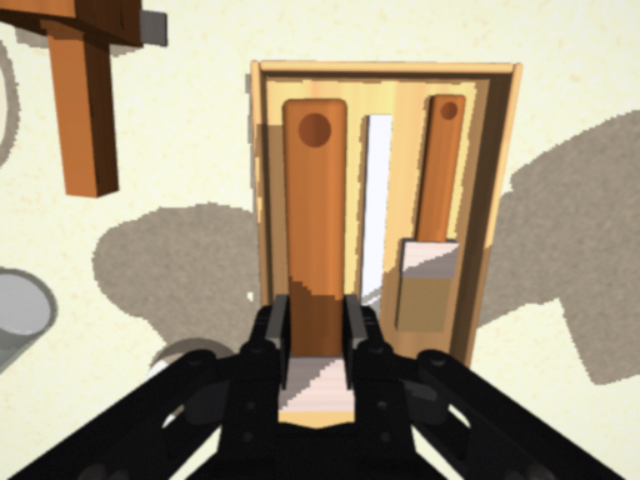

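The brush hangs over the free side, with the bar at column 376 and the wall at column 270. The gaps are nearly equal, so I shift 2 mm towards the bar and lower gently.

>>> jog_arm([
  {"grip": 1, "linear": [2, 20, 0], "twist": 0},
  {"grip": 1, "linear": [0, 30, 0], "twist": 0},
  {"grip": 1, "linear": [0, 20, 0], "twist": 0},
  {"grip": 1, "linear": [0, 12, 0], "twist": 0},
  {"grip": 1, "linear": [0, 10, 0], "twist": 0},
])

```text
time: 26.68
position: [523.9, 158.8, 44.6]
ee_rot: [[-0.999, -0.002, 0.04], [-0.04, -0.001, -0.999], [0.002, -1.0, 0.001]]
contact_force: [-0.1, -0.2, -0.6]
width: 22.3
```

>>> jog_arm([
  {"grip": 1, "linear": [0, 8, 0], "twist": 0},
  {"grip": 1, "linear": [0, 8, 0], "twist": 0},
  {"grip": 1, "linear": [0, 8, 0], "twist": 0},
  {"grip": 1, "linear": [0, 6, 0], "twist": 0},
  {"grip": 1, "linear": [0, 3, 0], "twist": 0},
])

```text
time: 27.1
position: [524.3, 160.5, 12.1]
ee_rot: [[-0.999, -0.001, 0.042], [-0.042, -0.0, -0.999], [0.001, -1.0, 0.0]]
contact_force: [0.1, -0.4, -1.0]
width: 22.2
```

>>> jog_arm([
  {"grip": 1, "linear": [0, 0, 0], "twist": 0},
  {"grip": 1, "linear": [0, 0, 0], "twist": 0},
])

```text
time: 27.27
position: [524.8, 160.8, 13.0]
ee_rot: [[-0.999, 0.0, 0.042], [-0.042, 0.0, -0.999], [-0.0, -1.0, 0.0]]
contact_force: [1.2, -0.1, -2.0]
width: 22.5
```

>>> jog_arm([
  {"grip": 1, "linear": [0, 2.5, 0], "twist": 0},
  {"grip": 1, "linear": [0, 0, 0], "twist": 0},
  {"grip": 0.3, "linear": [0, 0, 0], "twist": 0},
  {"grip": 0.3, "linear": [0, 0, 0], "twist": 0},
  {"grip": 0.3, "linear": [0, 0, 0], "twist": 0},
])

```text
time: 27.68
position: [524.8, 160.8, 10.6]
ee_rot: [[-0.999, 0.001, 0.042], [-0.042, 0.0, -0.999], [-0.001, -1.0, -0.0]]
contact_force: [-0.3, 0.3, -0.8]
width: 29.9
```

>>> jog_arm([
  {"grip": 0.3, "linear": [0, 0, 0], "twist": 0},
  {"grip": 0.3, "linear": [0, -8, 0], "twist": 0},
  {"grip": 0.3, "linear": [0, -25, 0], "twist": 0},
  {"grip": 0.3, "linear": [0, -40, 0], "twist": 0},
  {"grip": 0.3, "linear": [0, -40, 0], "twist": 0},
])

```text
time: 28.1
position: [523.7, 160.1, 124.5]
ee_rot: [[-0.999, -0.002, 0.042], [-0.042, -0.002, -0.999], [0.002, -1.0, 0.001]]
contact_force: [1.1, 1.2, -0.3]
width: 29.8
```

>>> jog_arm([
  {"grip": 0.3, "linear": [0, -30, 30], "twist": 0},
  {"grip": 0.3, "linear": [30, -30, 25], "twist": 0},
  {"grip": 0.3, "linear": [35, -10, 15], "twist": 0},
  {"grip": 0.3, "linear": [35, 0, 0], "twist": 0},
  {"grip": 0.3, "linear": [35, 0, 0], "twist": 0},
])

```text
time: 28.52
position: [396.2, 88.8, 189.4]
ee_rot: [[-0.999, 0.002, 0.04], [-0.04, 0.001, -0.999], [-0.002, -1.0, -0.001]]
contact_force: [-0.7, 1.1, -0.0]
width: 30.1
```

>>> jog_arm([
  {"grip": 0.3, "linear": [15, 0, 0], "twist": 0},
  {"grip": 0.3, "linear": [0, 0, 0], "twist": 0},
  {"grip": 0.3, "linear": [0, 0, 0], "twist": 0},
])

```text
time: 28.77
position: [381.8, 89.0, 189.3]
ee_rot: [[-0.999, 0.002, 0.043], [-0.043, 0.001, -0.999], [-0.002, -1.0, -0.001]]
contact_force: [1.5, 1.1, 0.4]
width: 29.8
```

Run:
```python
from h import *
t,s=snap('top'),snap('scene'); st=robot.get_state();print(st['position'],st['time'])
A=cv2.resize(t['frame'][115:245,150:350],(800,520),interpolation=2)[:,:]
B=cv2.resize(s['frame'][140:290,150:360],(560,400),interpolation=2)
A=cv2.resize(t['frame'][125:235,160:345],(740,440)) if 0 else cv2.resize(t['frame'][160:230,160:340],(450,175),interpolation=2)
im=np.zeros((600,800,3),np.uint8); im[:400,:560]=B; A=cv2.resize(t['frame'][165:230,165:340],(538,200),interpolation=2); im[400:,:538]=A
cv2.imwrite('pics/fin.png',np.clip(im[:,:,::-1]*1.4,0,255).astype(np.uint8))
```

```text
[382.64878917  89.19515284 188.66912928] 28.8667
```

View pics/fin.png

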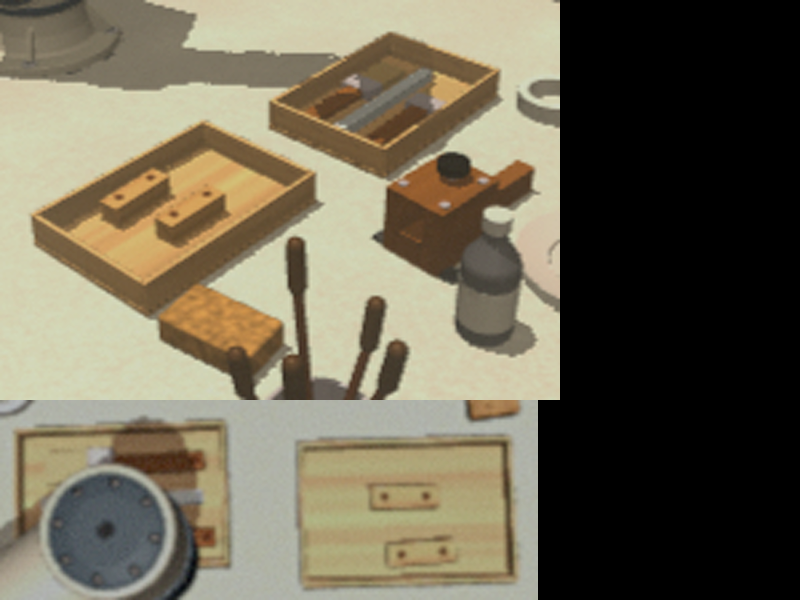

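The last picture shows both pegs flat in the peg tray at (135,195) and (190,213). In the tool tray the bar at (390,98) lies flat between the two brushes, and the bore is empty. I hand in.

```bash
python3 -c "
from station import robot
print(robot.hand_in())"
```

```text
the job is handed in; nothing more can be done
None
```

The job is done and handed in at about 29 s of the 67 s allowed; no verdict is reported.

- **Peg:** I pushed it out with the bar from the end without the sill. The push was a steady 4–5 N, with no sign of jamming or side load. The peg is now in the peg tray beside the one already there.
- **Bar and brush:** both are in the tool tray, lying parallel to the brush that was already there. The purple brush was left alone.

**Last checks:**
- **Scene view:** after release, everything lies flat, the bore is empty and the gripper is clear.
- **Top view:** the arm hid part of the tool tray, so that view confirms only the right-hand ends of the bar and brushes there.
- **Bystanders:** the sanding block and tape roll look undisturbed, though I did not measure their positions.
- **Measurements that disagreed:** the cameras differed by 2–4 mm on the bore's lateral position, and the bar tip sat about 4.5 mm lower than computed. I allowed for both before inserting the bar.

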